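# Clamp a plaster mould in the mould press

### The job

Slide the plaster mould along the press until it sits fully home against the back stop, pushing gently. Then turn the brass thumbscrew clockwise until its foot seats on the mould's board and you feel the resistance clearly rise; stop there, so that the mould is held firmly but the plaster is not over-clamped, then let go. Leave the pottery round about alone.

Things in the scene. Friction and masses are not known exactly. Their poses are not given: they have to be found in the camera images.
- press: Mould press bolted to the bench. Origin: on the table straight below the screw axis; own x = the way the mould slides in, from the open end at -x to the back stop at +x; z up. Aluminium base x -130..+100, y -75..+75, z 0..12 mm; the mould slides on its top. Two guide rails along x, x -120..+60, y +-33.5..+-41.5, tops at z 26.
- stop_face (a point): Middle of the steel back stop's face, at press x +65 mm, 30 mm above the table (stop y -41..+41, z 12..46, 14 mm thick): the mould's front end must butt against it.
- bridge_top (a point): Point on the screw axis at the top of the fixed blue bridge, 113 mm above the table, press x 0, y 0. Crossbar x -14..+14, y -66..+66, z 97..113 mm, on posts 24 x 16 mm at y +-58.
- thumbscrew: Brass knurled thumbscrew over the bridge. Origin: centre of its head, an upright cylinder 36 mm across, 24 mm tall, 148.5 to 150 mm above the table at the start. Clockwise from above (yaw falls) tightens; it sinks 3 mm per rad: follow it down. Needs several grasps; stays where left. The yaw given is the shank's: the head (red mark) is cushioned on it by a spring, about 3 N m/rad.
- foot_axis (a point): Fixed point on the screw axis, 76 mm above the table, level with the mould's top. The screw's 24 mm steel foot comes down here; it is set differently each time and starts 2 to 12.5 mm above (0.65 to 4.2 rad), so only feel tells. Free turning takes 0.05 N m; after touch, about 0.1 N m more per 0.1 to 0.15 rad. 0.2 to 0.4 N m clamps firmly; over 0.5 the plaster may crack.
- mould: Closed two-part white plaster mould with a 12 mm plywood board as its top, one loose block 140 x 64 x 64 mm (x, y, z), 0.4 to 0.8 kg, in the channel, 20 to 45 mm short of home. Origin: centre of its underside; own x along press x. Home: front end on the back stop, origin at press x -5 mm. Plaster breaks if pushed with over 40 N or clamped with over 75 N.
- green_cup: Bystander: green glazed cup, 68 mm across, 70 mm tall; origin at the centre of its underside. Leave it alone.
- brown_cup: Bystander: terracotta cup, 64 mm across, 60 mm tall; origin at the centre of its underside. Leave it alone.
- white_mug: Bystander: white mug, 72 mm across, 80 mm tall, handle at its own +y; origin at the centre of its underside. Leave it alone.
- mould_half: Bystander: loose half of another plaster mould, 110 x 70 x 28 mm; origin at the centre of its underside. Leave it alone.
- green_bowl: Bystander: green glazed bowl, 130 mm across, 50 mm tall; origin at the centre of its underside. Leave it alone.
- wood_spatula: Bystander: wooden spatula lying on the table, about 250 mm long; origin at the centre of its underside. Leave it alone.
- glaze_jar: Bystander: white jar with blue lid, 70 mm across, 100 mm tall; origin at the centre of its underside. Leave it alone.

How it is judged:
By the outcome, as a careful person would: the job done as asked, in the order asked, and still so for the second after the job is handed in, with the robot touching nothing.
It also fails if it takes over 67 s, if anything falls off the work surface, if the arm or the gripper's body presses on something with over 40 N, if the wrist force passes 120 N, or if a joint passes its speed limit or range.

### The arm

A 7-joint arm with a two-finger parallel gripper is mounted at the origin on the work surface. World frame = base frame: x ahead of the robot, y to its left, z up, the work surface at z = 0. Lengths are in mm, angles in rad, forces in N, time in s.
With the tool pointing down it reaches from about 350 to 900 mm from the base axis. Payload 7.2 kg.
Tool frame: the origin (TCP) lies on the centre line of the jaws, within the pads' length; the fingertips stand 8 mm ahead of it and the grasp point (between the pads) lies 11 mm behind it; z points along the fingers, y is the line along which they close (so a half turn about z gives the same grasp; the last joint's range is limited). The gripper opens to 88 mm and grips with 3 to 60 N. Pads are 20 mm wide; open, the fingers measure 115 mm over their backs; the gripper's body (75 mm by 178 mm) begins 61 mm behind the grasp point.
Start: joints at [-1.394, 0.411, -0.013, 1.596, 0.006, 1.134, -0.082], TCP at [151.486, 606.368, 198.153] pointing down, gripper open.
Joint ranges: [-2.95, 2.95], [-0.29, 1.99], [-1.47, 1.44], [0.14, 2.54], [-1.03, 4.17], [0.13, 1.85], [-2.86, 2.86]. Speed limits (rad/s): [2.39, 2.39, 3.01, 3.01, 3.14, 3.14, 3.14].

### API

Orientations are given as a 3x3 rotation matrix whose columns are the frame's x, y, z axes.
In Python, from station import manip gives the robot as it stands.
- The arm moves only by the tool jog_arm, never from a script. Its argument "plan" is a list that holds one entry, the list of rows, each a list of 5 numbers: the closure in counts, from 0 (fully open) to 255 (shut), then the shift along the tool's x, y, z in units of 25 mm (1.0 is 25 mm), then the turn about the tool's z in units of 6 degrees (1.0 is 6 degrees). A call has 1 to 12 rows; each row shifts and turns the commanded pose from where the row before left it, along the tool's axes as they then stand; what a row does not reach is not made up. A row lasts 1/10 s, in which the tool goes at most 50 mm and 8.59 degrees, less where a joint would pass 70% of its speed; a pose out of reach is approached as far as the arm can. A call is refused whole if a number of a shift passes 1 or a number of a turn 1, either way. A call with a gripper value outside its range is refused whole. The fingers move at their own pace and stop on an object; "force" is the grip in N (left out, the last holds). Time passes only in rows, so rows that do not move let the fingers close. It gives the time, the measured TCP pose, the force, the opening and the grip force at its end, in the units of the state.
- manip.read_state(): the state, without advancing time (a new reading comes with each control period).
- manip.capture(name): name is "side" or "top"; returns a dict with "color" (480x640x3 uint8, red, green, blue), "fx", "fy", "cx", "cy" (pixels), "dist" ([k1, k2, p1, p2, k3] as OpenCV has them; the pictures are not rectified), "extrinsics" (4x4, takes a point from camera to world coordinates). Camera axes: x right, y down, z forward; pixel columns grow to the right and rows downward; lengths in mm; the calibration is good to about 2 mm. A picture is of the moment at which its call begins. There is no depth.
- manip.sign_off(): hands the job in; it is judged then, once.
The state is a dict: "clock": time; "qpos": joint angles; "dq": joint speeds; "effort": joint torques, N m; "tcp_pos": TCP position; "tcp_rot": TCP orientation; "ft_force": force on the tool from outside, world axes, zero at the start; "wrist_torque": the same for the moment, N m; "width": opening from 0.0 (shut) to 1.0 (fully open); "grip_force": force on a finger pad.
Only numpy, scipy, OpenCV 4.12 (cv2) and the standard library are available. Lean on these libraries where they do the work, as an engineer would, in place of code of your own. Each camera call takes 0.05 s, during which the arm holds its last target. There are 200 camera calls.

## Working session

There is one attempt and no reset: what is moved stays moved. The work goes in short steps, Python scripts to look and compute and a tool call to move; the robot and the scene stay as the last step left them, time stands still between calls to the robot, and variables do not carry over. Pictures are saved under pics/ and viewed, at most 10 in all, crops included, and the job is handed in when it is done.

Besides the shell and the picture viewer there is one more tool, called after "Emit:" as name([rows], argument=value, ...), one row to a line, values as JSON. jog_arm: Moves the arm, as the interface text tells. Its arguments: {"type":"object","properties":{"plan":{"type":"array"},"force":{"type":"number"}},"required":["plan"]}

```bash
mkdir -p pics; ls
python3 - <<'E'
from station import manip
import cv2,numpy as np
for n in ("top","side"):
    c=manip.capture(n); cv2.imwrite(f"pics/{n}0.png",c["color"][:,:,::-1])
    print(n,c["fx"],c["fy"],c["cx"],c["cy"],c["dist"]);print(np.round(c["extrinsics"],4).tolist())
s=manip.read_state();print({k:np.round(v,3).tolist() for k,v in s.items()})
E
```

```text
pics
top 507.49984617174783 507.49984617174783 317.14927313540977 233.3879967654107 [-0.10691831  0.          0.          0.          0.        ]
[[-0.0915, -0.975, 0.2023, 247.938], [-0.9958, 0.0907, -0.0133, 8.2608], [-0.0054, -0.2026, -0.9792, 1528.5799], [0.0, 0.0, 0.0, 1.0]]
side 487.2297697171954 487.2297697171954 328.22267106331515 231.82344398171583 [-0.05647281  0.          0.          0.          0.        ]
[[-0.9983, -0.0249, 0.0524, 493.6382], [-0.0561, 0.643, -0.7638, 932.6774], [-0.0147, -0.7655, -0.6433, 869.9021], [0.0, 0.0, 0.0, 1.0]]
{'clock': 0.1, 'qpos': [-1.394, 0.412, -0.013, 1.597, 0.006, 1.134, -0.082], 'dq': [0.001, -0.001, -0.001, -0.003, -0.001, 0.002, 0.001], 'effort': [0.003, -58.91, 0.644, -29.171, -0.054, 0.014, 0.0], 'tcp_pos': [151.407, 605.886, 197.405], 'tcp_rot': [[-0.97, 0.242, -0.0], [0.242, 0.97, -0.001], [-0.0, -0.001, -1.0]], 'ft_force': [0.305, -0.179, -0.884], 'wrist_torque': [-0.013, 0.034, 0.043], 'grip_force': 0.0, 'width': 1.004}
```

View pics/top0.png

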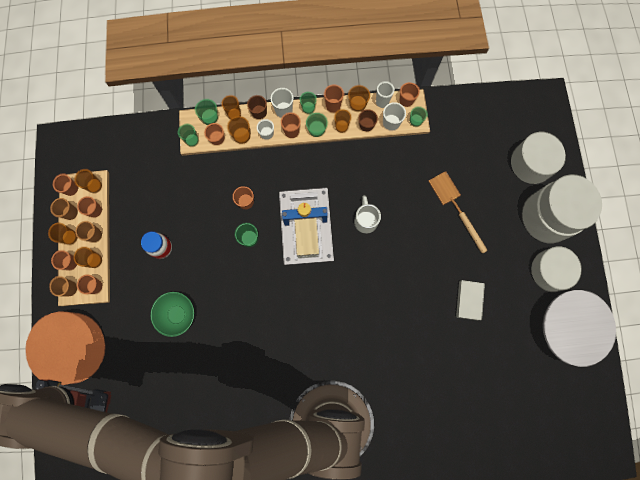

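View pics/side0.png

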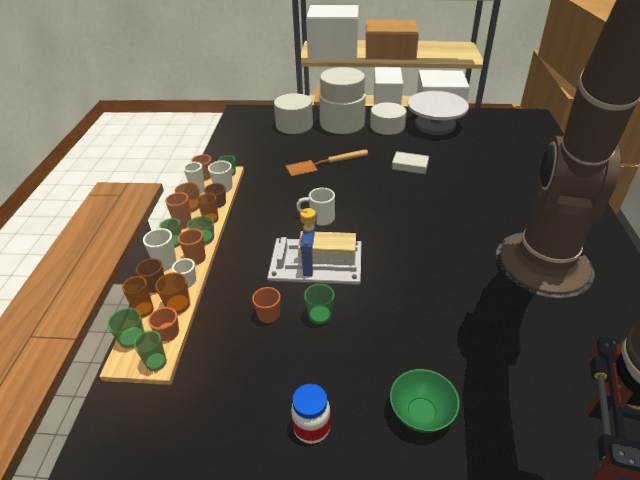

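The top view shows the press around (306,227): its mould board at (307,240), the blue bridge at (304,214) and the brass head at (304,208). The stop is on the far (+x) side. The green cup is at (246,235), the terracotta cup at (243,197) and the mug at (367,217). The side view shows the press at (316,255) and the head at (308,215).

```bash
cat > h.py <<'E'
from station import manip
import cv2,numpy as np
def ray(c,uv):
    K=np.array([[c["fx"],0,c["cx"]],[0,c["fy"],c["cy"]],[0,0,1]])
    p=cv2.undistortPoints(np.array(uv,float).reshape(-1,1,2),K,np.array(c["dist"]))[:,0]
    E=c["extrinsics"]; return E[:3,3],np.c_[p,np.ones(len(p))]@E[:3,:3].T
def onz(c,uv,z):
    o,d=ray(c,uv); return o+d*((z-o[2])/d[:,2])[:,None]
def proj(c,P):
    E=np.linalg.inv(c["extrinsics"]);K=np.array([[c["fx"],0,c["cx"]],[0,c["fy"],c["cy"]],[0,0,1]])
    return cv2.projectPoints(np.array(P,float).reshape(-1,1,3),cv2.Rodrigues(E[:3,:3])[0],E[:3,3],K,np.array(c["dist"]))[0][:,0]
def blobs(c,lo,hi,box,mina=30):
    x0,y0,x1,y1=box; h=cv2.cvtColor(c["color"],cv2.COLOR_RGB2HSV); m=cv2.inRange(h,np.array(lo),np.array(hi))
    k=np.zeros_like(m);k[y0:y1,x0:x1]=m[y0:y1,x0:x1]
    cs=cv2.findContours(k,cv2.RETR_EXTERNAL,cv2.CHAIN_APPROX_NONE)[0]
    return sorted([q for q in cs if cv2.contourArea(q)>mina],key=cv2.contourArea,reverse=True)
E
python3 - <<'E'
from h import *
t=manip.capture("top");s=manip.capture("side")
a=cv2.resize(t["color"][180:275,225:390],None,fx=4.8,fy=4.8,interpolation=cv2.INTER_CUBIC)
cv2.imwrite("pics/tz.png",a[:,:,::-1])
b=cv2.resize(s["color"][170:330,240:390],None,fx=3.75,fy=3.75,interpolation=cv2.INTER_CUBIC)
cv2.imwrite("pics/sz.png",b[:,:,::-1])
box=(275,180,340,270)
q=blobs(t,(0,0,120),(180,50,255),box)
print("base"); 
for k in q[:3]: r=cv2.minAreaRect(k); P=onz(t,cv2.boxPoints(r),12); print(cv2.contourArea(k),np.round(P,1).tolist())
q=blobs(t,(105,120,50),(125,255,255),box); print("blue")
for k in q[:3]: r=cv2.minAreaRect(k); print(r,np.round(onz(t,cv2.boxPoints(r),113),1).tolist())
q=blobs(t,(15,60,120),(32,140,255),box); print("board")
for k in q[:3]: r=cv2.minAreaRect(k); P=onz(t,cv2.boxPoints(r),76); print(r,np.round(P,1).tolist(),P.mean(0))
q=blobs(t,(15,160,120),(32,255,255),box,10); print("brass")
for k in q[:3]: r=cv2.minAreaRect(k); P=onz(t,[r[0]],155); print(r,P)
q=blobs(s,(15,160,100),(32,255,255),(280,190,340,260),10); print("brass side")
for k in q[:3]:
    r=cv2.minAreaRect(k); print(r)
E
```

```text
base
1959.5 [[705.4, 97.5, 12.0], [703.8, -57.8, 12.0], [473.9, -53.4, 12.0], [475.7, 97.2, 12.0]]
blue
((304.5130920410156, 215.49899291992188), (14.350085258483887, 44.17832946777344), 85.48600769042969) [[617.9, 83.7, 113.0], [616.4, -43.5, 113.0], [574.0, -42.7, 113.0], [575.5, 83.8, 113.0]]
board
((306.0528869628906, 236.18821716308594), (36.124053955078125, 21.858503341674805), 85.60128784179688) [[597.3, 53.1, 76.0], [596.4, -11.2, 76.0], [488.8, -9.5, 76.0], [489.7, 53.9, 76.0]] [543.04131969  21.55517094  76.        ]
brass
brass side
((307.0, 215.5), (15.0, 14.0), 90.0)
((308.0, 228.0), (4.0, 8.0), 90.0)
```

View pics/tz.png

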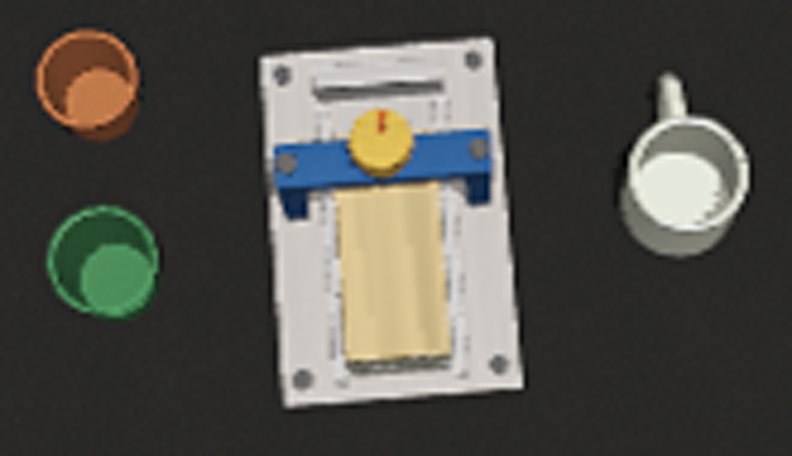

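View pics/sz.png

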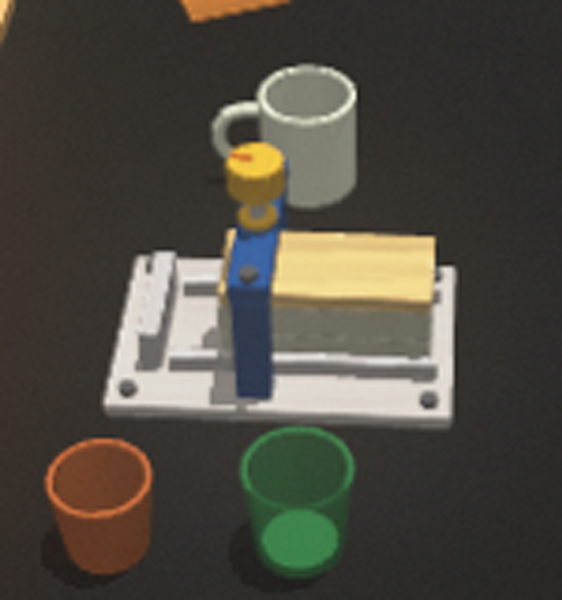

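Emit:
jog_arm([
  [[255,0,0,0,-0.73],[255,0,0,0,-0.73],[255,0,0,0,-0.73],[255,-0.53,-0.97,0,0],[255,-0.53,-0.97,0,0],[255,-0.53,-0.97,0,0],[255,-0.53,-0.97,0,0],[255,-0.53,-0.97,0,0],[255,-0.53,-0.97,0,0],[255,-0.53,-0.97,0,0],[255,-0.53,-0.97,0,0],[255,-0.53,-0.97,0,0]],
])

```text
clock: 1.4
tcp_pos: [267.7, 385.2, 198.1]
tcp_rot: [[-1.0, 0.015, -0.0], [0.015, 1.0, -0.0], [0.0, -0.0, -1.0]]
ft_force: [0.1, 1.0, 0.1]
width: 0.003
grip_force: 0.0
```

Emit:
jog_arm([
  [[255,-0.53,-0.97,0,0],[255,-0.53,-0.97,0,0],[255,-0.53,-0.97,0,0],[255,-0.53,-0.97,0,0],[255,-0.53,-0.97,0,0],[255,-0.53,-0.97,0,0],[255,-0.53,-0.97,0,0],[255,-0.53,-0.97,0,0],[255,-0.53,-0.97,0,0],[255,-0.53,-0.97,0,0],[255,-0.53,-0.97,0,0],[255,-0.53,-0.97,0,0]],
])

```text
clock: 2.6
tcp_pos: [422.2, 91.8, 198.2]
tcp_rot: [[-1.0, 0.015, 0.0], [0.015, 1.0, 0.0], [-0.0, 0.0, -1.0]]
ft_force: [-0.3, -0.0, -0.3]
width: 0.002
grip_force: 0.0
```

Run:
```python
from h import *
s=manip.read_state();print({k:np.round(v,3).tolist() for k,v in s.items()})
t=manip.capture("top")
# head candidates and expected screw head projection
for P in ([604.7,20.7,161],): print(proj(t,[P]))
print(onz(t,[[304.4,208.9]],161))
for k in blobs(t,(18,170,150),(32,255,255),(285,195,325,222),10): r=cv2.minEnclosingCircle(k);print(r,onz(t,[r[0]],157))
```

```text
{'clock': 2.6, 'qpos': [-0.652, 0.067, 0.347, 2.054, -0.027, 1.024, 1.263], 'dq': [0.38, 0.125, 0.308, -0.12, -0.07, 0.006, 0.717], 'effort': [-2.185, -31.28, -0.011, -26.509, 0.171, 0.175, -1.203], 'tcp_pos': [422.162, 91.814, 198.23], 'tcp_rot': [[-1.0, 0.015, 0.0], [0.015, 1.0, 0.0], [-0.0, 0.0, -1.0]], 'ft_force': [-0.314, -0.046, -0.267], 'wrist_torque': [-0.006, -0.04, 0.066], 'grip_force': 0.0, 'width': 0.002}
[[303.60154669 208.35656348]]
[[602.93876784  18.62250179 161.        ]]
```

Emit:
jog_arm([
  [[255,0,0,0,0],[255,0,0,0,0]],
])

```text
clock: 2.85
tcp_pos: [421.4, 93.5, 198.0]
tcp_rot: [[-1.0, 0.015, -0.0], [0.015, 1.0, 0.0], [0.0, 0.0, -1.0]]
ft_force: [0.3, 0.4, -0.0]
width: 0.006
grip_force: 0.0
```

Emit:
jog_arm([
  [[255,-0.32,-0.57,0,0],[255,-0.32,-0.57,0,0],[255,-0.32,-0.57,0,0],[255,-0.32,-0.57,0,0],[255,-0.32,-0.57,0,0],[255,0,0,0.9,0],[255,0,0,0.9,0],[255,0,0,0.9,0],[255,0,0,0.9,0],[255,0,0,0.9,0],[255,0,0,0.9,0],[255,0,0,0,0]],
])

```text
clock: 4.05
tcp_pos: [458.5, 22.2, 60.9]
tcp_rot: [[-1.0, 0.013, -0.005], [0.013, 1.0, -0.001], [0.005, -0.001, -1.0]]
ft_force: [0.5, -0.4, -1.1]
width: 0.003
grip_force: 0.0
```

Emit:
jog_arm([
  [[255,0,0,0.5,0],[255,-0.16,0,0,0],[255,-0.16,0,0,0],[255,-0.16,0,0,0],[255,-0.16,0,0,0],[255,-0.12,0,0,0],[255,-0.12,0,0,0],[255,-0.12,0,0,0],[255,-0.12,0,0,0],[255,-0.12,0,0,0],[255,-0.12,0,0,0],[255,0,0,0,0]],
])

```text
clock: 5.25
tcp_pos: [491.9, 20.3, 50.3]
tcp_rot: [[-1.0, 0.016, -0.006], [0.016, 1.0, 0.0], [0.006, 0.0, -1.0]]
ft_force: [-8.3, 0.8, 6.5]
width: 0.006
grip_force: 4.1
```

Emit:
jog_arm([
  [[255,-0.12,0,0,0],[255,-0.12,0,0,0],[255,-0.12,0,0,0],[255,-0.12,0,0,0],[255,-0.12,0,0,0]],
])

```text
clock: 5.75
tcp_pos: [506.4, 20.1, 50.2]
tcp_rot: [[-1.0, 0.016, -0.007], [0.016, 1.0, 0.0], [0.007, 0.0, -1.0]]
ft_force: [-10.4, 0.1, 8.5]
width: 0.006
grip_force: 5.1
```

Emit:
jog_arm([
  [[255,-0.08,0,0,0],[255,-0.08,0,0,0],[255,-0.08,0,0,0],[255,-0.06,0,0,0],[255,-0.04,0,0,0],[255,-0.04,0,0,0]],
])

```text
clock: 6.35
tcp_pos: [515.8, 20.0, 50.2]
tcp_rot: [[-1.0, 0.016, -0.007], [0.016, 1.0, 0.0], [0.007, 0.0, -1.0]]
ft_force: [-10.1, 0.1, 8.0]
width: 0.006
grip_force: 5.1
```

Emit:
jog_arm([
  [[255,-0.04,0,0,0],[255,-0.04,0,0,0]],
])

```text
clock: 6.55
tcp_pos: [517.8, 20.0, 50.2]
tcp_rot: [[-1.0, 0.016, -0.007], [0.016, 1.0, 0.0], [0.007, 0.0, -1.0]]
ft_force: [-9.6, -0.2, 7.7]
width: 0.006
grip_force: 5.0
```

Emit:
jog_arm([
  [[255,-0.04,0,0,0],[255,-0.04,0,0,0]],
])

```text
clock: 6.75
tcp_pos: [519.5, 20.0, 50.1]
tcp_rot: [[-1.0, 0.016, -0.007], [0.016, 1.0, 0.0], [0.007, 0.0, -1.0]]
ft_force: [-12.4, 0.1, 10.1]
width: 0.006
grip_force: 6.4
```

Emit:
jog_arm([
  [[255,-0.04,0,0,0]],
])

```text
clock: 6.85
tcp_pos: [519.5, 19.9, 50.1]
tcp_rot: [[-1.0, 0.016, -0.009], [0.016, 1.0, 0.0], [0.009, 0.0, -1.0]]
ft_force: [-14.9, 0.7, 14.1]
width: 0.005
grip_force: 7.9
```

Emit:
jog_arm([
  [[255,-0.03,0,0,0]],
])

```text
clock: 6.95
tcp_pos: [519.5, 20.0, 50.0]
tcp_rot: [[-1.0, 0.016, -0.011], [0.016, 1.0, 0.001], [0.011, 0.0, -1.0]]
ft_force: [-18.0, -1.0, 15.8]
width: 0.005
grip_force: 8.8
```

Emit:
jog_arm([
  [[255,0.4,0,0,0],[255,0.6,0,0,0],[0,0,0,-0.9,0],[0,0,0,-0.9,0],[0,0,0,-0.9,0],[0,0,0,-0.9,0],[0,0,0,-0.9,0],[0,0,0,-0.9,0],[0,0,0,-0.3,0],[0,0,0,0,0]],
])

```text
clock: 7.95
tcp_pos: [500.7, 20.5, 193.9]
tcp_rot: [[-1.0, 0.015, 0.002], [0.015, 1.0, 0.001], [-0.002, 0.001, -1.0]]
ft_force: [0.0, 0.9, 0.4]
width: 0.693
grip_force: 0.0
```

Run:
```python
from h import *
s=manip.read_state();print(np.round(s["qpos"],3),np.round(s["tcp_pos"],1),s["ft_force"],s["wrist_torque"])
t=manip.capture("top");sd=manip.capture("side")
t["color"]=cv2.imread("pics/top0.png")[:,:,::-1].copy();s0=dict(sd);s0["color"]=cv2.imread("pics/side0.png")[:,:,::-1].copy()
h=cv2.cvtColor(t["color"],cv2.COLOR_RGB2HSV);print(h[204:212,304])
for n,c,b in (("t",t,(290,198,322,218)),("s",s0,(295,203,320,224))):
    for k in blobs(c,(15,150,100),(35,255,255),b,10):
        x,y,w,hh=cv2.boundingRect(k);print(n,(x,y,w,hh))
print("exp",proj(t,[[604.5,20,161],[604.5,20,137]]),proj(s0,[[604.5,20,161],[604.5,20,137]]))
img=np.hstack([t["color"][180:275,225:390].repeat(2,0).repeat(2,1),manip.capture("top")["color"][180:275,225:390].repeat(2,0).repeat(2,1)])
b=sd["color"][190:290,240:405].repeat(4,0).repeat(4,1)
cv2.imwrite("pics/v2.png",np.vstack([img,b])[:600,:,::-1])
```

```text
[-0.51   0.205  0.437  1.921 -0.101  1.034  1.526] [500.7  20.5 193.9] [0.04596271 0.93140144 0.44419777] [ 0.00502783  0.00050442 -0.0416904 ]
[[  9 193 198]
 [ 12 188 187]
 [  7 200 168]
 [ 14 185 193]
 [ 23 152 222]
 [ 23 153 223]
 [ 23 153 224]
 [ 23 152 223]]
t (298, 203, 12, 14)
s (300, 208, 15, 16)
exp [[303.85837719 208.40319624]
 [304.12114789 210.53112192]] [[307.59425391 212.10731892]
 [308.01025256 219.98631352]]
```

View pics/v2.png

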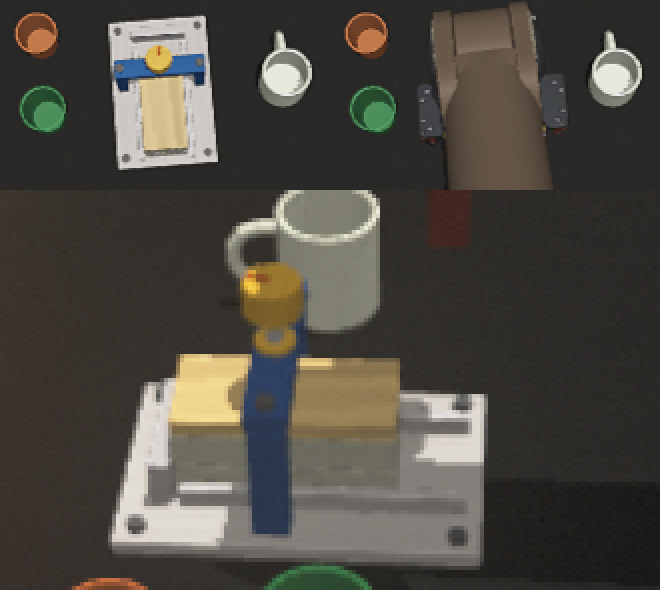

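The side view shows the mould's front end against the stop block. The head is at about (308,215) in the full side image, which agrees with the expected axis. I'll move over the head and wind the wrist back.

Emit:
jog_arm([
  [[0,-0.69,0.003,0,0],[0,-0.69,0.003,0,0],[0,-0.69,0.003,0,0],[0,-0.69,0.003,0,0],[0,-0.69,0.003,0,0],[0,-0.69,0.003,0,0],[0,0,0,0,0],[0,0,0,0,-1],[0,0,0,0,-1],[0,0,0,0,-1],[0,0,0,0,-1],[0,0,0,0,0]],
])

```text
clock: 9.3
tcp_pos: [602.3, 19.1, 192.3]
tcp_rot: [[-0.919, -0.394, -0.002], [-0.394, 0.919, -0.0], [0.002, 0.001, -1.0]]
ft_force: [0.5, -0.4, -0.4]
width: 1.004
grip_force: 0.0
```

Run:
```python
from h import *
s=manip.read_state();print(np.round(s["qpos"],3),np.round(s["tcp_pos"],1),s["tcp_rot"])
```

```text
[-0.369  0.387  0.346  1.678 -0.144  1.103  1.994] [602.3  19.1 192.3] [[-9.19192945e-01 -3.93803938e-01 -1.67013643e-03]
 [-3.93804457e-01  9.19194239e-01 -1.92892859e-05]
 [ 1.54277598e-03  6.39976593e-04 -9.99998605e-01]]
```

Emit:
jog_arm([
  [[0,0,0,0,-1],[0,0,0,0,-1],[0,0,0,0,-1],[0,0,0,0,-1],[0,0,0,0,-1],[0,0,0,0,-1],[0,-0.055,-0.06,0,0],[0,0,0,0.5,0],[0,0,0,0.5,0],[0,0,0,0.5,0],[0,0,0,0.55,0],[0,0,0,0,0]],
])

```text
clock: 10.5
tcp_pos: [603.8, 19.7, 139.0]
tcp_rot: [[-0.514, -0.858, -0.004], [-0.858, 0.514, -0.001], [0.003, 0.003, -1.0]]
ft_force: [0.3, -0.1, 0.8]
width: 1.003
grip_force: 0.0
```

Run:
```python
from h import *
s=manip.read_state();print(np.round(s["qpos"],3),np.round(s["tcp_pos"],1),np.round(s["tcp_rot"],3).tolist(),np.round(s["wrist_torque"],3))
sd=manip.capture("side");cv2.imwrite("pics/v3.png",sd["color"][150:300,230:400].repeat(4,0).repeat(4,1)[:,:,::-1])
```

```text
[-0.267  0.435  0.208  1.723 -0.104  0.998  2.581] [603.8  19.7 139. ] [[-0.514, -0.858, -0.004], [-0.858, 0.514, -0.001], [0.003, 0.003, -1.0]] [0.1   0.04  0.031]
```

View pics/v3.png

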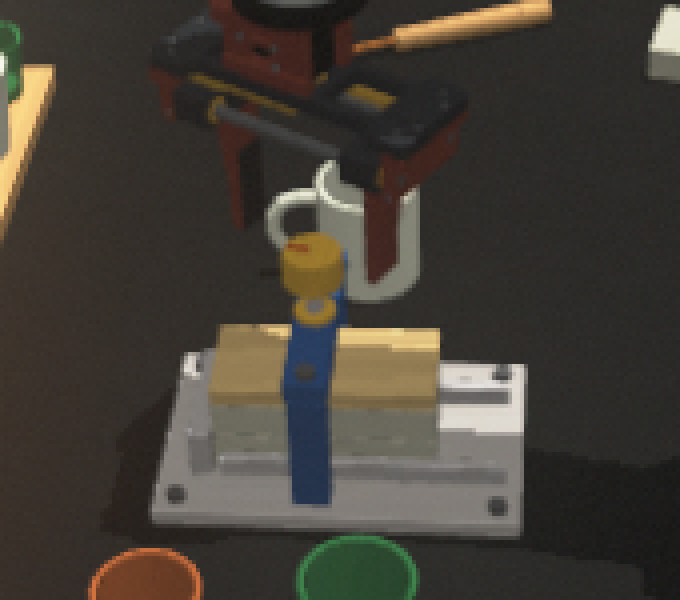

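The head is at about (312,265) in the crop, with one fingertip at (243,225) and the other at (378,280). They look a bit high, so I'll compare with the expected projections.

Run:
```python
from h import *
s=manip.read_state();R=s["tcp_rot"];p=s["tcp_pos"];sd=manip.capture("side")
for y in (-57,-44,44,57):
    for x in (-10,10): print(y,x,np.round((proj(sd,[p+R@[x,y,8]])[0]-[230,150])*4,0))
print(np.round((proj(sd,[[604.5,20,z] for z in (161,137,113)])-[230,150])*4))
```

```text
-57 -10 [228. 263.]
-57 10 [247. 246.]
-44 -10 [245. 270.]
-44 10 [264. 253.]
44 -10 [363. 320.]
44 10 [382. 302.]
57 -10 [381. 328.]
57 10 [400. 309.]
[[310. 248.]
 [312. 280.]
 [314. 311.]]
```

Run:
```python
from h import *
sd=manip.capture("side");print(manip.read_state()["tcp_pos"])
a=cv2.resize(sd["color"][185:240,270:345],None,fx=8,fy=8,interpolation=cv2.INTER_NEAREST)
a=(255*(a/255.)**0.5).astype(np.uint8);cv2.imwrite("pics/v4.png",a[:,:,::-1])
```

```text
[605.65019278  19.62841516 141.9416522 ]
```

View pics/v4.png

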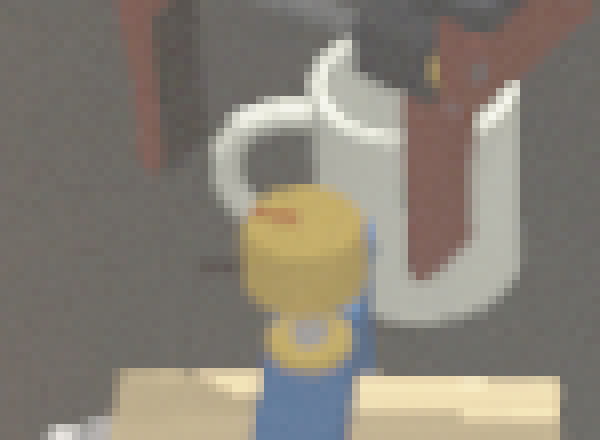

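The fingertips look 20–30 mm higher than the nominal projection, perhaps because of an open-linkage effect. I'll close gently and check the opening against the expected 36/88 = 0.41.

Emit:
jog_arm([
  [[120,0,0,0,0],[120,0,0,0,0],[120,0,0,0,0],[120,0,0,0,0],[120,0,0,0,0],[120,0,0,0,0]],
], force=5)

```text
clock: 11.25
tcp_pos: [605.5, 19.7, 141.9]
tcp_rot: [[-0.513, -0.858, 0.0], [-0.858, 0.513, 0.0], [-0.0, -0.0, -1.0]]
ft_force: [-0.7, -0.8, 0.3]
width: 0.536
grip_force: 0.0
```

Run:
```python
from h import *
s=manip.read_state();R=s["tcp_rot"];p=s["tcp_pos"];sd=manip.capture("side");print(p,s["width"])
print(np.round((proj(sd,[p+R@[x,y,8] for x in(-10,10) for y in (-24,24)])-[270,185])*8))
a=cv2.resize(sd["color"][185:240,270:345],None,fx=8,fy=8,interpolation=cv2.INTER_NEAREST)
a=(255*(a/255.)**0.5).astype(np.uint8);cv2.imwrite("pics/v5.png",a[:,:,::-1])
```

```text
[605.46486805  19.67866504 141.94875094] 0.5355312734705544
[[218. 277.]
 [347. 332.]
 [257. 243.]
 [385. 297.]]
```

View pics/v5.png

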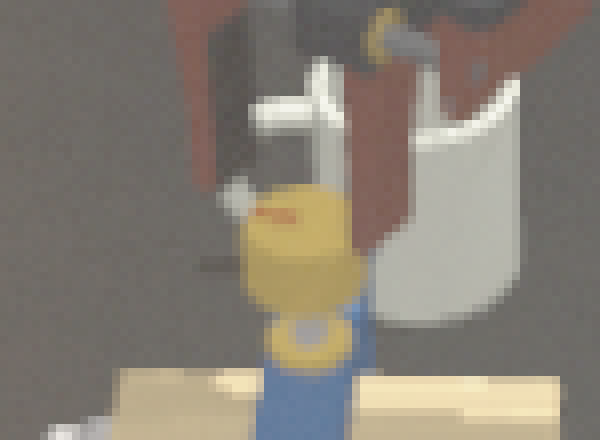

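The tips are now at about (225,185) and (365,250) in the crop. The head spans x 243–368, so the fingers straddle it. They still look about 25 mm above nominal. I'll go down to a height that works either way and close gently.

Emit:
jog_arm([
  [[120,0.02,0.035,0.1,0],[120,0,0,0.1,0],[120,0,0,0.1,0],[120,0,0,0.1,0],[120,0,0,0,0]],
])

```text
clock: 11.8
tcp_pos: [604.2, 19.7, 131.4]
tcp_rot: [[-0.513, -0.858, -0.001], [-0.858, 0.513, -0.0], [0.0, 0.001, -1.0]]
ft_force: [0.3, 0.0, -0.0]
width: 0.527
grip_force: 0.0
```

Emit:
jog_arm([
  [[255,0,0,0,0],[255,0,0,0,0],[255,0,0,0,0],[255,0,0,0,0]],
], force=5)

```text
clock: 12.2
tcp_pos: [604.5, 19.7, 132.0]
tcp_rot: [[-0.513, -0.858, 0.0], [-0.858, 0.513, 0.0], [-0.0, -0.0, -1.0]]
ft_force: [0.2, -0.3, -0.4]
width: 0.405
grip_force: 5.0
```

Emit:
jog_arm([
  [[255,0,0,0,0],[255,0,0,0,0],[255,0,0,0.0126,1],[255,0,0,0.0126,1],[255,0,0,0.0126,1],[255,0,0,0.0126,1],[255,0,0,0,0]],
], force=32)

```text
clock: 12.9
tcp_pos: [603.9, 20.3, 130.6]
tcp_rot: [[-0.819, -0.574, -0.001], [-0.574, 0.819, 0.0], [0.001, 0.001, -1.0]]
ft_force: [-1.9, 0.5, 1.2]
width: 0.397
grip_force: 32.0
```

```bash
cat > r.py <<'E'
from h import *
s=manip.read_state();R=s["tcp_rot"]
print(round(s["clock"],2),"q7",round(s["qpos"][6],3),np.round(s["tcp_pos"],1),"yaw",round(np.arctan2(R[1,1],R[0,1]),3),"F",np.round(s["ft_force"],1),"T",np.round(s["wrist_torque"],3),"w",round(s["width"],3),round(s["grip_force"],1),"e7",round(s["effort"][6],3))
E
python3 r.py
```

```text
12.9 q7 2.209 [603.9  20.3 130.6] yaw 2.183 F [-1.9  0.5  1.2] T [0.28  0.506 0.008] w 0.397 32.0 e7 -1.363
```

```bash
cat >> r.py <<'E'
L=[];
for i in range(5): manip.capture("side"); L.append(manip.read_state()["wrist_torque"][2])
print("Tz mean",round(np.mean(L),3),np.round(L,3), manip.read_state()["clock"])
E
python3 r.py
```

```text
12.9 q7 2.209 [603.9  20.3 130.6] yaw 2.183 F [-1.9  0.5  1.2] T [0.28  0.506 0.008] w 0.397 32.0 e7 -1.363
Tz mean -0.0 [-0.033 -0.029  0.03   0.006  0.026] 13.15
```

Emit:
jog_arm([
  [[255,0,0,0.0075,0.6],[255,0,0,0.0075,0.6],[255,0,0,0.0075,0.6],[255,0,0,0.0075,0.6],[255,0,0,0.0075,0.6]],
])

```text
clock: 13.65
tcp_pos: [603.7, 20.8, 129.7]
tcp_rot: [[-0.956, -0.294, -0.001], [-0.294, 0.956, 0.001], [0.001, 0.002, -1.0]]
ft_force: [-4.6, 3.9, 3.6]
width: 0.395
grip_force: 32.0
```

```bash
python3 r.py
```

```text
13.65 q7 1.931 [603.7  20.8 129.7] yaw 1.869 F [-4.6  3.9  3.6] T [0.995 1.061 0.056] w 0.395 32.0 e7 0.869
Tz mean 0.02 [ 0.041 -0.01   0.018  0.029  0.022] 13.9
```

Two TCP readings put the true screw axis at about (605.4, 21.3), with the head 1.9 mm off centre in the grip. I'll re-grasp centred, then go on.

Emit:
jog_arm([
  [[110,0,0,0,0],[110,0,0,0,0],[110,0,0,0,0],[110,-0.053,0.05,0,0],[110,0,0,0,0],[255,0,0,0,0],[255,0,0,0,0],[255,0,0,0,0],[255,0,0,0,0]],
])

```text
clock: 14.8
tcp_pos: [605.3, 21.4, 129.7]
tcp_rot: [[-0.956, -0.294, -0.0], [-0.294, 0.956, 0.0], [-0.0, 0.0, -1.0]]
ft_force: [0.0, -0.3, 0.5]
width: 0.393
grip_force: 32.0
```

Emit:
jog_arm([
  [[255,0,0,0.0075,0.6],[255,0,0,0.0075,0.6],[255,0,0,0.0075,0.6],[255,0,0,0.0075,0.6],[255,0,0,0.0075,0.6]],
])

```text
clock: 15.3
tcp_pos: [605.3, 21.5, 128.8]
tcp_rot: [[-1.0, 0.018, -0.0], [0.018, 1.0, 0.0], [0.0, 0.0, -1.0]]
ft_force: [-0.2, 0.0, 0.7]
width: 0.392
grip_force: 32.0
```

```bash
python3 r.py
```

```text
15.3 q7 1.652 [605.3  21.5 128.8] yaw 1.553 F [-0.2  0.   0.7] T [0.159 0.011 0.111] w 0.392 32.0 e7 0.862
Tz mean 0.048 [ 0.089  0.052 -0.014  0.046  0.068] 15.55
```

Emit:
jog_arm([
  [[255,0,0,0.0075,0.6],[255,0,0,0.0075,0.6],[255,0,0,0.0075,0.6],[255,0,0,0.0075,0.6]],
])

```text
clock: 15.95
tcp_pos: [605.3, 21.5, 128.0]
tcp_rot: [[-0.964, 0.265, -0.0], [0.265, 0.964, 0.0], [0.0, 0.0, -1.0]]
ft_force: [-0.2, 0.5, 0.2]
width: 0.392
grip_force: 32.0
```

```bash
python3 r.py
```

```text
15.95 q7 1.434 [605.3  21.5 128. ] yaw 1.303 F [-0.2  0.5  0.2] T [0.219 0.091 0.038] w 0.392 32.0 e7 0.856
Tz mean 0.039 [ 0.049 -0.002  0.073  0.028  0.045] 16.2
```

Still free turning (about 0.04 N m). Continuing.

Emit:
jog_arm([
  [[255,0,0,0.0075,0.6],[255,0,0,0.0075,0.6],[255,0,0,0.0075,0.6],[255,0,0,0.0075,0.6]],
])

```text
clock: 16.6
tcp_pos: [605.4, 21.6, 127.3]
tcp_rot: [[-0.868, 0.496, 0.0], [0.496, 0.868, 0.001], [0.0, 0.0, -1.0]]
ft_force: [0.3, 1.4, -0.0]
width: 0.395
grip_force: 32.0
```

```bash
python3 r.py
```

```text
16.6 q7 1.216 [605.4  21.6 127.3] yaw 1.052 F [ 0.3  1.4 -0. ] T [ 0.363 -0.035  0.054] w 0.395 32.0 e7 0.849
Tz mean 0.037 [0.022 0.052 0.03  0.042 0.041] 16.85
```

Emit:
jog_arm([
  [[255,0,0,0.0075,0.6],[255,0,0,0.0075,0.6],[255,0,0,0.0075,0.6],[255,0,0,0.0075,0.6]],
])

```text
clock: 17.25
tcp_pos: [605.4, 21.6, 126.6]
tcp_rot: [[-0.718, 0.696, 0.0], [0.696, 0.718, 0.001], [0.0, 0.001, -1.0]]
ft_force: [0.3, 2.3, -0.5]
width: 0.399
grip_force: 32.0
```

```bash
python3 r.py
```

```text
17.25 q7 1.001 [605.4  21.6 126.6] yaw 0.801 F [ 0.3  2.3 -0.5] T [ 0.483 -0.034  0.038] w 0.399 32.0 e7 0.841
Tz mean 0.037 [0.024 0.082 0.016 0.019 0.044] 17.5
```

Emit:
jog_arm([
  [[255,0,0,0.0075,0.6],[255,0,0,0.0075,0.6],[255,0,0,0.0075,0.6],[255,0,0,0.0075,0.6]],
])

```text
clock: 17.9
tcp_pos: [605.5, 21.7, 125.8]
tcp_rot: [[-0.522, 0.853, 0.0], [0.853, 0.522, 0.001], [0.0, 0.001, -1.0]]
ft_force: [-0.2, 3.0, -0.1]
width: 0.397
grip_force: 32.0
```

```bash
python3 r.py
```

```text
17.9 q7 0.787 [605.5  21.7 125.8] yaw 0.55 F [-0.2  3.  -0.1] T [ 0.641 -0.039  0.084] w 0.397 32.0 e7 0.833
Tz mean 0.042 [ 0.058  0.055  0.031  0.066 -0.   ] 18.15
```

Emit:
jog_arm([
  [[255,0,0,0.0075,0.6],[255,0,0,0.0075,0.6],[255,0,0,0.0075,0.6],[255,0,0,0.0075,0.6]],
])

```text
clock: 18.55
tcp_pos: [605.5, 21.7, 125.1]
tcp_rot: [[-0.294, 0.956, 0.0], [0.956, 0.294, 0.001], [0.0, 0.001, -1.0]]
ft_force: [1.4, 3.6, -0.6]
width: 0.396
grip_force: 32.0
```

```bash
python3 r.py; python3 -c "
from h import *
c=manip.capture('side');cv2.imwrite('pics/v6.png',cv2.resize(c['color'][185:240,270:345],None,fx=8,fy=8,interpolation=cv2.INTER_NEAREST)[:,:,::-1])"
```

```text
18.55 q7 0.574 [605.5  21.7 125.1] yaw 0.298 F [ 1.4  3.6 -0.6] T [ 0.727 -0.279  0.07 ] w 0.396 32.0 e7 0.824
Tz mean 0.026 [0.008 0.026 0.033 0.019 0.044] 18.8
```

View pics/v6.png

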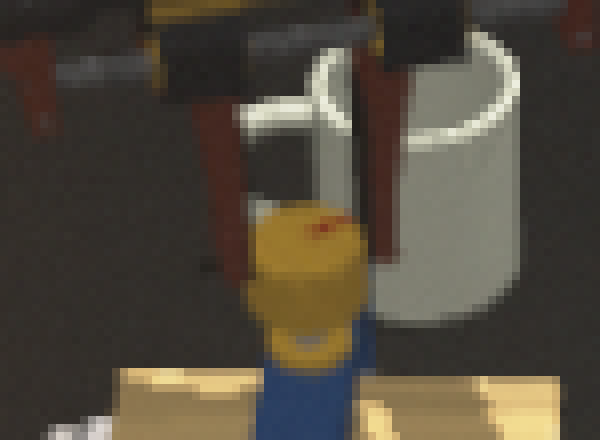

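The red mark has moved round to (330,225) and the head has sunk about 2.5 px. The pads hold both its sides, so the screw is really turning. Continuing.

Emit:
jog_arm([
  [[255,0,0,0.0075,0.6],[255,0,0,0.0075,0.6],[255,0,0,0.0075,0.6],[255,0,0,0.0075,0.6]],
])

```text
clock: 19.25
tcp_pos: [605.6, 21.6, 124.3]
tcp_rot: [[-0.047, 0.999, 0.0], [0.999, 0.047, 0.001], [0.001, 0.0, -1.0]]
ft_force: [2.1, 4.7, -1.2]
width: 0.395
grip_force: 32.0
```

```bash
python3 r.py
```

```text
19.25 q7 0.364 [605.6  21.6 124.3] yaw 0.047 F [ 2.1  4.7 -1.2] T [ 0.921 -0.384  0.02 ] w 0.395 32.0 e7 0.816
Tz mean 0.02 [ 0.056  0.029  0.011  0.054 -0.048] 19.5
```

Emit:
jog_arm([
  [[255,0,0,0.0075,0.6],[255,0,0,0.0075,0.6],[255,0,0,0.0075,0.6],[255,0,0,0.0075,0.6]],
])

```text
clock: 19.9
tcp_pos: [605.7, 21.6, 123.6]
tcp_rot: [[0.202, 0.979, 0.001], [0.979, -0.202, 0.001], [0.001, 0.0, -1.0]]
ft_force: [2.1, 4.0, -1.5]
width: 0.394
grip_force: 32.0
```

```bash
python3 r.py
```

```text
19.9 q7 0.156 [605.7  21.6 123.6] yaw -0.203 F [ 2.1  4.  -1.5] T [ 0.973 -0.507  0.033] w 0.394 32.0 e7 0.809
Tz mean 0.045 [0.078 0.021 0.054 0.061 0.012] 20.15
```

Emit:
jog_arm([
  [[255,0,0,0.0075,0.6],[255,0,0,0.0075,0.6],[255,0,0,0.0075,0.6],[255,0,0,0.0075,0.6]],
])

```text
clock: 20.55
tcp_pos: [605.7, 21.6, 123.0]
tcp_rot: [[0.439, 0.899, 0.001], [0.899, -0.439, 0.001], [0.001, 0.0, -1.0]]
ft_force: [2.1, 5.2, 1.3]
width: 0.398
grip_force: 32.0
```

```bash
python3 r.py
```

```text
20.55 q7 -0.051 [605.7  21.6 123. ] yaw -0.454 F [2.1 5.2 1.3] T [ 1.048 -0.432  0.067] w 0.398 32.0 e7 0.731
Tz mean 0.081 [0.05  0.1   0.061 0.084 0.109] 20.8
```

The torque has started to rise (0.08), so I'll take small steps.

Emit:
jog_arm([
  [[255,0,0,0.006,0.5],[255,0,0,0.006,0.5]],
])

```text
clock: 21.0
tcp_pos: [605.8, 21.6, 122.9]
tcp_rot: [[0.529, 0.849, 0.001], [0.849, -0.529, 0.001], [0.001, 0.0, -1.0]]
ft_force: [2.0, 4.3, 2.4]
width: 0.394
grip_force: 32.0
```

```bash
python3 r.py
```

```text
21.0 q7 -0.137 [605.8  21.6 122.9] yaw -0.557 F [2.  4.3 2.4] T [ 1.024 -0.291  0.231] w 0.394 32.0 e7 0.547
Tz mean 0.191 [0.211 0.181 0.21  0.181 0.174] 21.25
```

Emit:
jog_arm([
  [[255,0,0,0.006,0.5],[255,0,0,0.006,0.5]],
])

```text
clock: 21.45
tcp_pos: [605.8, 21.5, 122.8]
tcp_rot: [[0.614, 0.789, 0.001], [0.789, -0.614, 0.001], [0.001, 0.0, -1.0]]
ft_force: [2.0, 5.1, 6.4]
width: 0.394
grip_force: 32.0
```

```bash
python3 r.py
```

```text
21.45 q7 -0.222 [605.8  21.5 122.8] yaw -0.662 F [2.  5.1 6.4] T [ 1.014 -0.145  0.341] w 0.394 32.0 e7 0.452
Tz mean 0.297 [0.285 0.317 0.292 0.295 0.297] 21.7
```

0.30 N m is a firm clamp, so I'll let go and rise.

Emit:
jog_arm([
  [[60,0,0,0,0],[60,0,0,0,0],[60,0,0,0,0],[0,0,0,0,0],[0,0,0,0,0],[0,0,0,-0.3,0],[0,0,0,-0.5,0],[0,0,0,-0.8,0],[0,0,0,-0.8,0],[0,0,0,-0.8,0],[0,0,0,0,0],[0,0,0,0,0]],
])

```text
clock: 22.9
tcp_pos: [605.6, 21.4, 202.7]
tcp_rot: [[0.617, 0.787, 0.001], [0.787, -0.617, 0.001], [0.001, 0.001, -1.0]]
ft_force: [1.3, 0.5, -0.6]
width: 1.001
grip_force: 0.0
```

```bash
python3 r.py; python3 -c "
from h import *
c=manip.capture('side');cv2.imwrite('pics/v7.png',cv2.resize(c['color'][180:300,250:390],None,fx=5,fy=5,interpolation=cv2.INTER_NEAREST)[:,:,::-1])"
```

```text
22.9 q7 -0.288 [605.6  21.4 202.7] yaw -0.664 F [ 1.3  0.5 -0.6] T [-0.055  0.117 -0.011] w 1.001 0.0 e7 -0.038
Tz mean -0.001 [ 0.021  0.032  0.01  -0.014 -0.056] 23.15
```

View pics/v7.png

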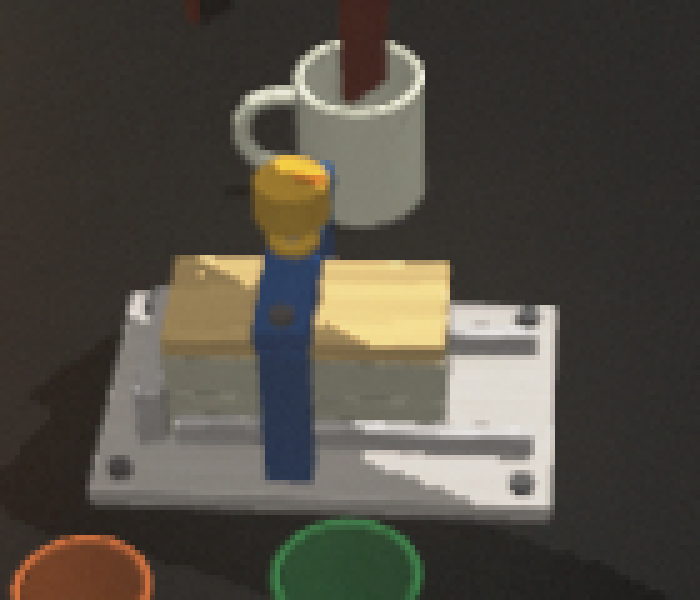

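The picture shows the mould's left end at the stop block (150,400), the head lowered to (292,190), the gripper clear, and the cups and mug where they were.

```bash
python3 -c "
from station import manip
print(manip.sign_off())"
```

```text
the job is handed in; nothing more can be done
None
```

The job is handed in: the mould is home against the back stop, pushed with at most about 24 N at the wrist, the thumbscrew is seated at about 0.30 N m and released, and the pottery was not touched.

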